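Stand the toppled parts bin up and slide it home in its rack

ROBOT

A 7-joint arm with a two-finger parallel gripper is mounted at the origin on a cart in front of the work surface, level with it; the furniture and walls round the work are solid. World frame = base frame: x ahead of the robot, y to its left, z up, the work surface at z = 0. Lengths are in m, angles in rad, forces in N, time in s.
With the tool pointing down it reaches from about 0.4 to 0.85 m from the base axis. Payload 10.4 kg.
Tool frame: the origin (TCP) lies at the very end of the fingers, on their centre line; the grasp point (between the pads) lies 19 mm behind it (hold_point_z is the distance from the TCP to the grasp point, in m); z points along the fingers, y is the line along which they close (so a half turn about z gives the same grasp; the last joint's range is limited). The gripper opens to 87 mm and grips with 3 to 60 N. Pads are 19 mm wide; open, the fingers measure 117 mm over their backs; the gripper's body (75 mm by 190 mm) begins 51 mm behind the grasp point.
Start: joints at [-1.179, 0.332, -0.065, 1.46, 0.022, 1.35, -0.088], TCP at [0.252, 0.572, 0.223] pointing down, gripper open.
Joint ranges: [-2.6, 2.6], [-0.5, 2.12], [-1.47, 1.34], [0.16, 2.42], [-1.27, 4.41], [0.06, 2.06], [-2.6, 2.6]. Speed limits (rad/s): [2.22, 2.22, 2.79, 2.79, 3.14, 3.14, 3.14].

INTERFACE

Orientations are given as a unit quaternion [w, x, y, z].
In Python, from workcell import * gives the robot as it stands.
- The arm moves only by the tool step_arm, never from a script. Its argument "deltas" is a list of rows, each a list of 3 entries, a list of its own where there are three numbers: the shift along the world's x, y, z normalised to -1 to 1, where 1 is 0.4 m, then the turn, a rotation vector about the world's x, y, z normalised to -1 to 1, where 1 is 45 degrees, then the opening, from -1 (shut) to 1 (fully open). In form: [[[dx, dy, dz], [wx, wy, wz], jaw], ...]. A call has 1 to 5 rows; each row shifts and turns the commanded pose from where the row before left it; what a row does not reach is not made up. A row lasts 1/10 s, in which the tool goes at most 50 mm and 8.59 degrees, less where a joint would pass 70% of its speed; a pose out of reach is approached as far as the arm can. A call with a number of a shift or a turn outside -1 to 1 is refused whole. A call with a gripper value outside its range is refused whole. The fingers move at their own pace and stop on an object; the grip force is fixed at half the most. Time passes only in rows, so rows that do not move let the fingers close. It gives the time, the measured TCP pose, the force, the opening and the grip force at its end, in the units of the state.
- read_state(): the state, without advancing time (a new reading comes with each control period).
- read_camera(name): name is "scene" or "top" or "wrist"; returns a dict with "img" (400x640x3 uint8, red, green, blue), "fx", "fy", "cx", "cy" (pixels), "origin" and "rotation" of the camera in the world; the wrist camera has in their place "hand_eye" (4x4, takes a point from camera to tool coordinates, whose origin is the TCP and whose axes are the flange's). Camera axes: x right, y up, looking along -z (the intrinsics and any distortion apply to the point x, -y, -z); pixel columns grow to the right and rows downward; lengths in m; the calibration is good to about 2 mm. A picture is of the moment at which its call begins: read the wrist's pose just before it. There is no depth.
- close_job(): hands the job in; it is judged then, once.
The state is a dict: "time_s": time; "joint_positions": joint angles; "joint_velocities": joint speeds; "tau": joint torques, N m; "tool_pos": TCP position; "tcp_rot": TCP orientation; "wrist_force": force on the tool from outside, world axes, zero at the start; "moment": the same for the moment, N m; "grip_width": finger opening in m; "grip_force": force on a finger pad.
Only numpy, scipy, OpenCV 4.12 (cv2) and the standard library are available. Lean on these libraries where they do the work, as an engineer would, in place of code of your own. Each camera call takes 0.05 s, during which the arm holds its last target. There are 200 camera calls.

TASK

The empty white parts bin has been knocked over onto its front in front of the bin rack. Push its upper edge over, away from you, so that it stands on its base again, then push it along the worktop until it is fully home in the empty middle bay, square and against the rack's back rail with its low front towards you. Do it by pushing alone, never picking the bin up or carrying it, and leave the two bins beside it and the other things on the worktop where they are.

Things in the scene. Friction and masses are not known exactly. Their poses are not given: they have to be found in the camera images.
- parts_bin: Empty white open-topped bin, loose, 0.16 kg, 100 mm deep (own x, + to its back), 150 wide (own y). Origin: centre of underside, own +z up. Walls 2.5 mm; back 63 high, front 45, sides sloping between. Starts lying on its front wall: own +z level, roughly towards the robot, own +x up, base upright on the far side, origin 50 mm up, overall height 100 mm.
- bin_back_rim (a point): Middle of the white bin's back rim (own 50, 0, 63 mm). Lying, it is the upper edge nearest the robot, 100 mm up. Pushed level away from the robot here (under 1 N, centre of mass 19 mm from the base) the bin tips over its far lower edge; after some 50 mm of push it falls on its base by itself.
- bin_front_foot (a point): Middle of the white bin's lower front edge (own -50, 0, 0 mm): the far lower edge while it lies. The bin tips about this edge, which stays on the worktop, so once upright it stands from here to 100 mm beyond. Upright, it slides when its walls are pushed low.
- bin_rack: Low aluminium rack fixed to the worktop, 516 mm wide: back rail 45 mm high, four tongues towards the robot, three bays 168 mm apart. No floor, bins slide in on the worktop. Own +x into the bays (away from the robot), +y left along the rail. Origin, on the worktop: where the middle of a bin's underside is when fully home in the middle bay (its back 1 mm from the rail, at 51 mm).
- bay_mouth (a point): Mouth of the middle bay: on the worktop, midway between the two tongue noses, 59 mm before the rack's origin. Tongues are 34 mm high, 10 mm thick, tapering over the last 30 mm to a 3 mm round nose. The bay is 158 mm wide between the tongues: 4 mm to spare on each side of a bin. A bin at home has its front 50 mm before the rack's origin.
- left_bin: Clear bin with small red parts, 100x150x63 mm, standing loose in the left (+y) outer bay. Origin: centre of its underside. To be left alone.
- right_bin: Clear bin with a black part, 100x150x72 mm, standing loose in the right (-y) outer bay. Origin: centre of its underside. To be left alone.
- brown_bottle: Small brown bottle with a black cap, 42 mm diameter, 85 mm high, standing to the left of the work. Origin: centre of its underside. To be left alone.
- jar: White jar with a blue lid, 55 mm diameter, 85 mm high, standing to the right of the work. Origin: centre of its underside. To be left alone.
- black_pen: Black marker pen, 118 mm long, 15 mm thick, lying to the right of the work. Origin: centre of its underside. To be left alone.

How it is judged:
On the way:
1. the white bin stands upright on its base, at rest (angle between parts_bin's own z axis and vertical below 0.06 rad and height (world z) of parts_bin below 0.006 m and linear speed of parts_bin below 0.03 m/s), for 0.2 s.
At the end, for the whole second after the job is handed in: The white bin stands on its base (within 3 deg) fully home in the middle bay: its middle within 6 mm of the home point along the bay and 8 mm across it, square to the rack within about 3.4 deg, low front towards the robot, at rest (angle between parts_bin's own z axis and vertical below 0.05 rad and height (world z) of parts_bin below 0.006 m and x of parts_bin in the frame of bin_rack between -0.006 and 0.006 m and y of parts_bin in the frame of bin_rack between -0.008 and 0.008 m and angle between the x axis of parts_bin and the x axis of bin_rack, either way round below 0.06 rad and x of bin_front_foot in the frame of bin_rack below -0.03 m and linear speed of parts_bin below 0.02 m/s); the robot touches nothing.
It fails at once if the white bin is lifted: its lower front edge, about which it tips, rises more than 15 mm off the worktop (height (world z) of bin_front_foot above 0.015 m).
It fails at once if the white bin's underside middle rises more than 25 mm above its height in the start pose (carried) (height (world z) of parts_bin above 0.075 m).
It fails at once if one of the two clear bins in the rack is shifted by more than 15 mm (distance of any of left_bin, right_bin from where it was at the start of the episode above 0.015 m).
It fails at once if the brown bottle, the jar or the pen is shifted by more than 15 mm (distance of any of brown_bottle, jar, black_pen from where it was at the start of the episode above 0.015 m).
It also fails if it takes over 67 s, if anything falls off the work surface, if the arm or the gripper's body presses on something with over 40 N, if the wrist force passes 120 N, or if a joint passes its speed limit or range.

## Working session

There is one attempt and no reset: what is moved stays moved. The work goes in short steps, Python scripts to look and compute and a tool call to move; the robot and the scene stay as the last step left them, time stands still between calls to the robot, and variables do not carry over. Pictures are saved under pics/ and viewed, at most 10 in all, crops included, and the job is handed in when it is done.

Besides the shell and the picture viewer there is one more tool, called after ">>>" by a JSON object that holds its "name" and its "arguments". step_arm: Moves the arm, as the interface text tells. Scaled input: -1 to 1 covers 0.4 m each way for a shift and 45 degrees each way for a turn. Its arguments: {"type":"object","properties":{"deltas":{"type":"array"}},"required":["deltas"]}

```bash
mkdir -p pics; ls; cat > h.py <<'E'
from workcell import *
import numpy as np, cv2
def snap(name,fn):
    s=read_state(); c=read_camera(name); cv2.imwrite('pics/'+fn,cv2.cvtColor(c['img'],cv2.COLOR_RGB2BGR)); return s,c
def ray(c,u,v):
    d=np.array([(u-c['cx'])/c['fx'],-(v-c['cy'])/c['fy'],-1.0]); return np.array(c['origin']),np.array(c['rotation'])@d
def onz(c,u,v,z):
    o,d=ray(c,u,v); return o+d*(z-o[2])/d[2]
E
python3 - <<'E'
from h import *
for n in('top','scene'):
    s,c=snap(n,n+'0.png'); np.savez(n+'0.npz',**{k:v for k,v in c.items()}); print({k:v for k,v in c.items() if k!='img'})
print(s)
E
```

```text
pics
{'fx': 361.26685422392706, 'fy': 361.26685422392706, 'cx': 313.6893389751265, 'cy': 195.21262431677906, 'origin': array([0.36874355, 0.09925867, 1.11119583]), 'rotation': array([-0.70050004, -0.06521776,  0.06963119,  0.70724666])}
{'fx': 495.73944448078726, 'fy': 495.73944448078726, 'cx': 316.86868354718354, 'cy': 199.42231013425499, 'origin': array([-0.39122768, -0.48942315,  0.9702149 ]), 'rotation': array([ 0.78423346,  0.38123432, -0.20801983, -0.44313207])}
{'time_s': 0.05, 'joint_positions': array([-1.17862144,  0.33284944, -0.06471515,  1.46089945,  0.02160867,
        1.34995477, -0.08854188]), 'joint_velocities': array([ 0.00056069, -0.00087982,  0.00072824,  0.00011153, -0.0012859 ,
       -0.00096606,  0.0010658 ]), 'tau': array([ 1.88607577e-03, -6.25162125e+01,  2.43139296e-02, -3.91138136e+01,
       -6.17457856e-02,  3.68235027e-02,  1.37959660e-04]), 'tool_pos': array([0.2517091 , 0.57164945, 0.221788  ]), 'tcp_rot': array([-1.10935116e-04,  2.05906690e-01,  9.78571374e-01, -6.98765219e-04]), 'wrist_force': array([ 0.90261337, -0.86438877, -0.00377596]), 'moment': array([-0.00492855,  0.01057273, -0.06948328]), 'grip_force': 0.0, 'grip_width': 0.08674715226029449}
```

View pics/top0.png

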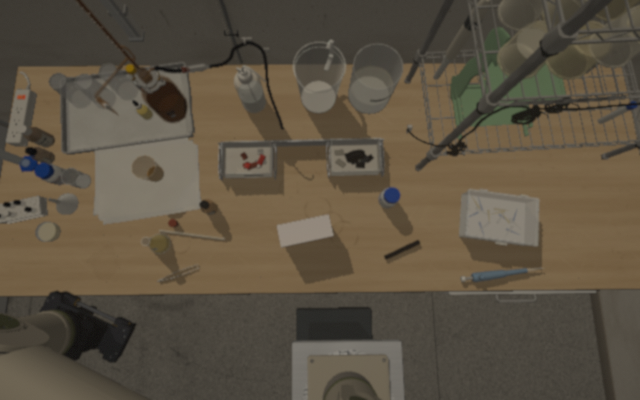

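View pics/scene0.png

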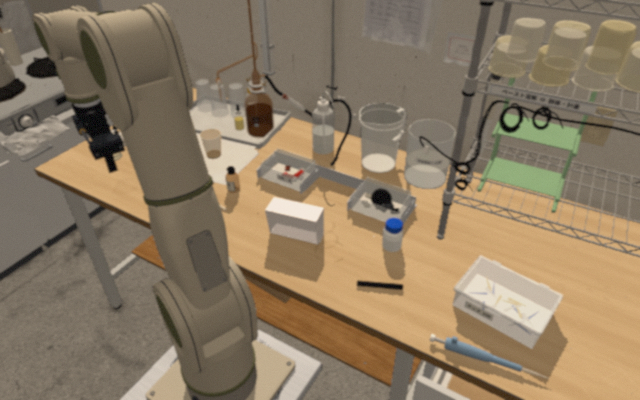

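The top view shows the lying bin's back wall at about (278–333, 215–247) and the rack at about (218–383, 137–180). The jar is at (390,197), the pen at (402,250) and the bottle at (207,205). The rotation is given as a quaternion. I'll enlarge the work area and measure.

```bash
python3 - <<'E'
s=open('h.py').read().replace("np.array(c['rotation'])@d","R.from_quat(np.roll(c['rotation'],-1)).apply(d)").replace("import numpy","from scipy.spatial.transform import Rotation as R\nimport numpy")
open('h.py','w').write(s)
from h import *
c=dict(np.load('top0.npz')); im=c['img']
cr=cv2.resize(im[130:265,210:410],None,fx=4,fy=4,interpolation=cv2.INTER_CUBIC); cv2.imwrite('pics/crop0.png',cr[:,:,::-1])
hsv=cv2.cvtColor(im,cv2.COLOR_RGB2HSV)
m=((hsv[...,1]<60)&(hsv[...,2]>110)).astype(np.uint8); m[:200]=0;m[260:]=0;m[:,:260]=0;m[:,350:]=0
k=max(cv2.findContours(m,0,1)[0],key=cv2.contourArea); r=cv2.minAreaRect(k); print(r)
b=cv2.boxPoints(r); print(b); print([onz(c,u,v,.1).round(4) for u,v in b])
ap=cv2.approxPolyDP(k,4,True)[:,0]; print(ap.tolist(),[onz(c,u,v,.1).round(4) for u,v in ap])
E
```

```text
((304.6647033691406, 230.24119567871094), (22.452299118041992, 53.90721130371094), 77.47119140625)
[[275.91763 225.12944]
 [328.54117 213.43532]
 [333.41177 235.35295]
 [280.78824 247.04707]]
[array([0.4797, 0.1987, 0.1   ]), array([0.5114, 0.0505, 0.1   ]), array([0.4496, 0.038 , 0.1   ]), array([0.4187, 0.1846, 0.1   ])]
[[328, 215], [277, 225], [281, 246], [332, 235]] [array([0.507 , 0.0521, 0.1   ]), array([0.4801, 0.1957, 0.1   ]), array([0.4216, 0.1841, 0.1   ]), array([0.4506, 0.0419, 0.1   ])]
```

View pics/crop0.png

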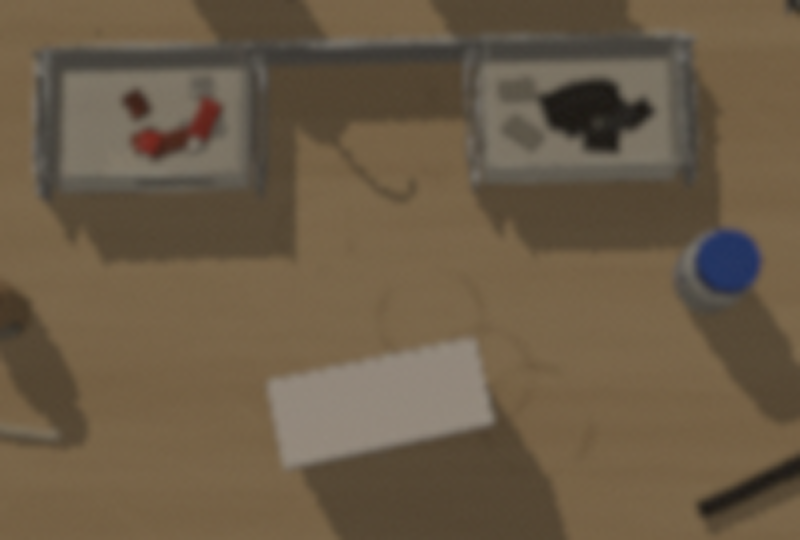

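The crop shows the white back-wall corners at about (268,380), (475,337), (494,425) and (285,468). The rail runs from (38,50) to (692,36), and the inner tongue noses are at about (259,190) and (477,184).

```bash
python3 - <<'E'
from h import *
c=dict(np.load('top0.npz'))
f=lambda x,y,z: onz(c,210+(x+.5)/4-.5,130+(y+.5)/4-.5,z)
P=lambda n,p:print(n,np.round(p,4))
A=[f(*p,.1) for p in((268,380),(475,337),(494,425),(285,468))]
for a in A:P('bin',a)
print('w',np.linalg.norm(A[0]-A[1]),np.linalg.norm(A[2]-A[3]),np.linalg.norm(A[0]-A[3]))
d=A[0]-A[1]+A[3]-A[2]; print('bin yaw',np.degrees(np.arctan2(-d[0],d[1])))
P('foot',(A[0]+A[1])/2); P('rim',(A[2]+A[3])/2)
T=[f(x,y,.034) for x,y in((45,196),(259,191),(477,184),(688,181))]
for t in T:P('tongue',t)
Rr=[f(38,50,.045),f(692,36,.045)];
for t in Rr:P('railback',t)
print(np.linalg.norm(Rr[0]-Rr[1])); d=Rr[0]-Rr[1]; a=np.arctan2(-d[0],d[1]);print('rack yaw',np.degrees(a))
ri=(f(265,64,.045)+f(468,57,.045))/2;P('rail inner mid',ri)
rm=(Rr[0]+Rr[1])/2;P('railmid',rm)
ux=np.array([np.cos(a),np.sin(a),0]);P('mouth',(T[1]+T[2])/2);P('origin from mouth',(T[1]+T[2])/2+.059*ux);P('from rail',ri-.051*ux)
for n,p in dict(jar=(728,262,.085),pen1=(702,508,.015),bottle=(10,305,.085)).items():P(n,f(*p))
E
```

```text
bin [0.4811 0.1967 0.1   ]
bin [0.5102 0.051  0.1   ]
bin [0.4482 0.0388 0.1   ]
bin [0.4198 0.1844 0.1   ]
w 0.14860532430580295 0.14827002974412365 0.06253102492918661
bin yaw 11.1405302760812
foot [0.4957 0.1239 0.1   ]
rim [0.434  0.1116 0.1   ]
tongue [0.6313 0.3749 0.034 ]
tongue [0.6338 0.2114 0.034 ]
tongue [0.6378 0.0442 0.034 ]
tongue [ 0.6388 -0.118   0.034 ]
railback [0.7446 0.382  0.045 ]
railback [ 0.7518 -0.1242  0.045 ]
0.5062258547024955
rack yaw 0.8169409449393048
rail inner mid [0.734  0.1283 0.045 ]
railmid [0.7482 0.1289 0.045 ]
mouth [0.6358 0.1278 0.034 ]
origin from mouth [0.6948 0.1286 0.034 ]
from rail [0.683  0.1275 0.045 ]
jar [ 0.5653 -0.1339  0.085 ]
pen1 [ 0.3914 -0.1208  0.015 ]
bottle [0.5386 0.3839 0.085 ]
```

>>> {"name": "step_arm", "arguments": {"deltas": [[[0.036,-0.117,0],[0,0,0.078],1],[[0.036,-0.117,0],[0,0,0.078],1],[[0.036,-0.117,0],[0,0,0.078],1],[[0.036,-0.117,0],[0,0,0.078],1],[[0.036,-0.117,0],[0,0,0.078],1]]}}

```text
time_s: 0.6
tool_pos: [0.324, 0.3359, 0.2222]
tcp_rot: [-0.0, 0.053, 0.999, -0.0]
wrist_force: [0.8, -0.2, 0.3]
grip_width: 0.0868
grip_force: 0.0
```

>>> {"name": "step_arm", "arguments": {"deltas": [[[0.036,-0.117,0],[0,0,0.078],1],[[0.036,-0.117,0],[0,0,0.078],1],[[0.036,-0.117,0],[0,0,0.078],1],[[0.036,-0.117,0],[0,0,0.078],1],[[0.036,-0.117,0],[0,0,0.078],1]]}}

```text
time_s: 1.1
tool_pos: [0.3959, 0.102, 0.2225]
tcp_rot: [0.0, -0.1, 0.995, 0.0]
wrist_force: [1.3, 0.6, -1.2]
grip_width: 0.0872
grip_force: 0.0
```

```bash
cat >> h.py <<'E'
def st():
    s=read_state(); r=R.from_quat(np.roll(s['tcp_rot'],-1)); y=r.apply([0,1,0]); z=r.apply([0,0,1])
    print(round(s['time_s'],2),s['tool_pos'].round(4),'yaw',round(np.degrees(np.arctan2(-y[0],y[1])),2),'z',z.round(3),'F',s['wrist_force'].round(2),'w',round(s['grip_width'],3))
E
python3 -c "
from h import *
st()"
```

```text
1.1 [0.3959 0.102  0.2225] yaw 11.48 z [-0.  0. -1.] F [ 1.25  0.58 -1.21] w 0.087
```

>>> {"name": "step_arm", "arguments": {"deltas": [[[0,0,-0.112],[0,0,0],1],[[0,0,-0.112],[0,0,0],1],[[0,0,-0.112],[0,0,0],1],[[0.02,0.004,0],[0,0,0],1],[[0.02,0.004,0],[0,0,0],1]]}}

```text
time_s: 1.6
tool_pos: [0.4125, 0.1073, 0.089]
tcp_rot: [-0.0, -0.099, 0.995, -0.0]
wrist_force: [-0.1, -0.5, 1.6]
grip_width: 0.0868
grip_force: 0.0
```

```bash
python3 -c "
from h import *
st(); s,c=snap('scene','s1.png')
cv2.imwrite('pics/s1c.png',cv2.resize(c['img'][130:290,180:430],None,fx=3,fy=3)[:,:,::-1])"
```

```text
1.6 [0.4125 0.1073 0.089 ] yaw 11.34 z [-0.001 -0.    -1.   ] F [-0.06 -0.46  1.61] w 0.087
```

View pics/s1c.png

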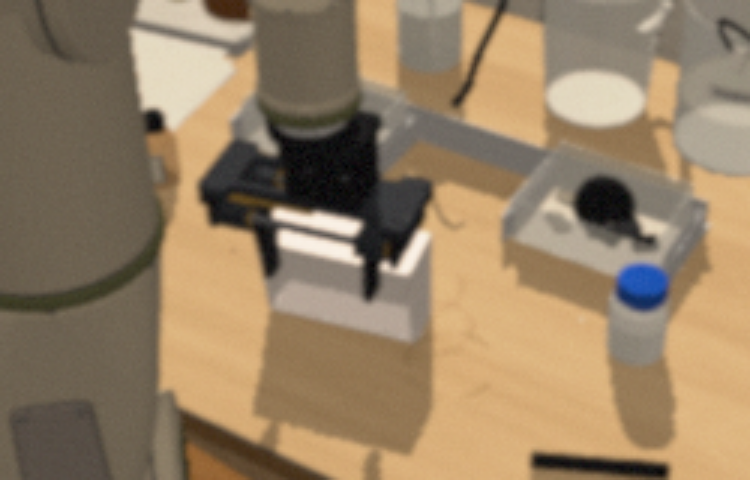

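The open fingers, at crop (272,260) and (372,285), stand just before the bin's open side and straddle its middle. I'll push the rim now.

>>> {"name": "step_arm", "arguments": {"deltas": [[[0.018,0.0035,0],[0,0,0],1],[[0.018,0.0035,0],[0,0,0],1],[[0.018,0.0035,0],[0,0,0],1],[[0.018,0.0035,0],[0,0,0],1],[[0.018,0.0035,0],[0,0,0],1]]}}

```text
time_s: 2.15
tool_pos: [0.4486, 0.1144, 0.0884]
tcp_rot: [0.0, -0.099, 0.995, 0.0]
wrist_force: [-0.6, 0.5, 0.2]
grip_width: 0.0869
grip_force: 0.1
```

>>> {"name": "step_arm", "arguments": {"deltas": [[[0.018,0.0035,0],[0,0,0],1],[[0.018,0.0035,0],[0,0,0],1],[[0.015,0.003,0],[0,0,0],1],[[0.015,0.003,0],[0,0,0],1],[[0.015,0.003,0],[0,0,0],1]]}}

```text
time_s: 2.65
tool_pos: [0.4807, 0.1207, 0.0881]
tcp_rot: [-0.0, -0.099, 0.995, 0.0]
wrist_force: [-1.3, 0.4, 0.2]
grip_width: 0.087
grip_force: 0.0
```

```bash
python3 -c "
from h import *
st(); s,c=snap('scene','s2.png')
cv2.imwrite('pics/s2c.png',cv2.resize(c['img'][130:290,180:430],None,fx=3,fy=3)[:,:,::-1])"
```

```text
2.65 [0.4807 0.1207 0.0881] yaw 11.33 z [-0.  0. -1.] F [-1.3   0.4   0.19] w 0.087
```

View pics/s2c.png

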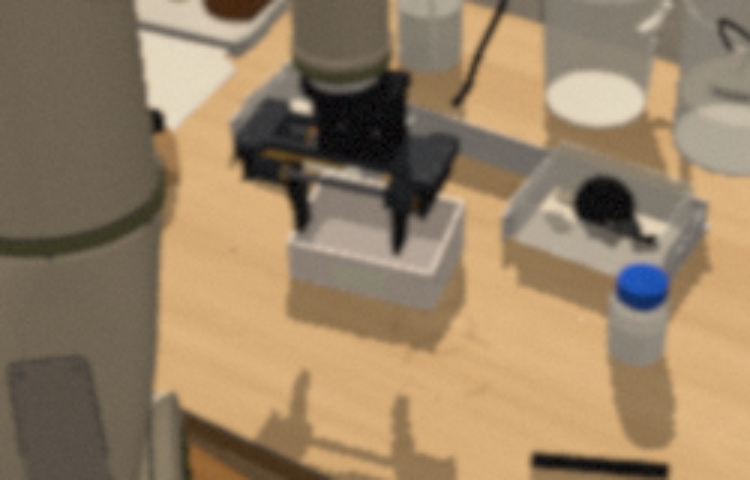

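The bin has dropped onto its base, low front towards the robot (front corners at crop (292,245) and (432,300)). I'll back off, then look from the top.

>>> {"name": "step_arm", "arguments": {"deltas": [[[-0.075,-0.015,0],[0,0,0],1],[[-0.075,-0.015,0],[0,0,0],1],[[0,0,-0.08],[0,0,0],1],[[0,0,-0.09],[0,0,0],1],[[0,0,0],[0,0,0],1]]}}

```text
time_s: 3.2
tool_pos: [0.4175, 0.1075, 0.0173]
tcp_rot: [-0.003, -0.099, 0.995, -0.001]
wrist_force: [0.4, -0.2, 0.3]
grip_width: 0.087
grip_force: 0.0
```

```bash
python3 -c "
from h import *
st(); s,c=snap('top','t2.png'); np.savez('t2.npz',**c)
cv2.imwrite('pics/t2c.png',cv2.resize(c['img'][130:265,210:410],None,fx=4,fy=4,interpolation=cv2.INTER_CUBIC)[:,:,::-1])"
```

```text
3.2 [0.4175 0.1075 0.0173] yaw 11.34 z [-0.006 -0.003 -1.   ] F [ 0.42 -0.19  0.28] w 0.087
```

View pics/t2c.png

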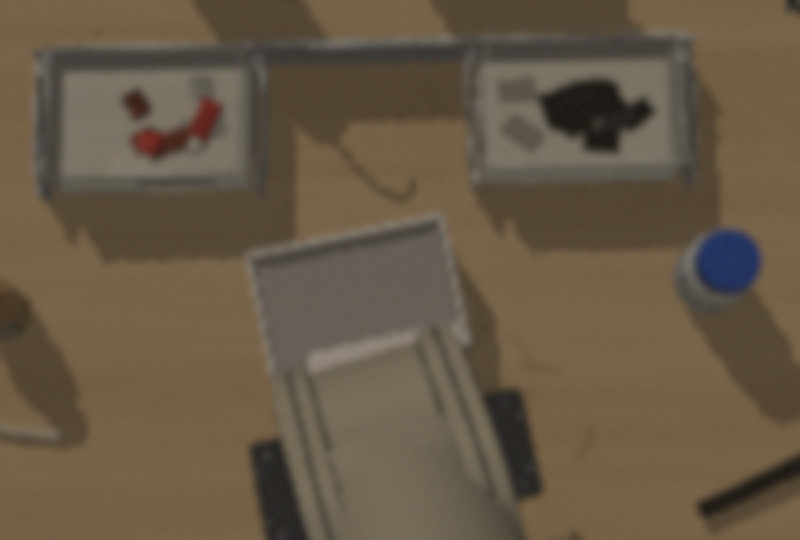

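The bin stands upright: back rim corners at crop (247,257) and (441,217), front right corner at (468,342). The bay is clear.

```bash
python3 - <<'E'
from h import *
c=dict(np.load('t2.npz'))
f=lambda x,y,z: onz(c,210+(x+.5)/4-.5,130+(y+.5)/4-.5,z)
a,b,d=f(247,257,.063),f(441,217,.063),f(468,342,.045)
print(a,b,d,np.linalg.norm(a-b),np.linalg.norm(b-d))
y=a-b; th=np.arctan2(-y[0],y[1]); u=np.array([np.cos(th),np.sin(th),0]); print('yaw',np.degrees(th),'centre',(a+b)/2-.05*u,'foot',(a+b)/2-.1*u)
E
```

```text
[0.57654382 0.21666972 0.063     ] [0.60555268 0.07291465 0.063     ] [0.5141835  0.05365182 0.045     ] 0.1466527677705669 0.09509670645696086
yaw 11.408715553397027 centre [0.54203619 0.13490187 0.063     ] foot [0.49302414 0.12501154 0.063     ]
```

>>> {"name": "step_arm", "arguments": {"deltas": [[[0.044,0.009,0],[0,0,0],1],[[0.044,0.009,0],[0,0,0],1],[[0.044,0.009,0],[0,0,0],1],[[0.02,0.004,0],[0,0,0],1],[[0.015,0.003,0],[0,0,0],1]]}}

```text
time_s: 3.75
tool_pos: [0.4879, 0.1224, 0.0213]
tcp_rot: [0.0, -0.099, 0.995, 0.0]
wrist_force: [-3.3, -0.5, 3.1]
grip_width: 0.0871
grip_force: 1.8
```

>>> {"name": "step_arm", "arguments": {"deltas": [[[0.0125,0.0005,0],[0,0,-0.023],1],[[0.0125,0.0005,0],[0,0,-0.023],1],[[0.0125,0.0005,0],[0,0,-0.023],1],[[0.0125,0.0005,0],[0,0,-0.023],1],[[0.0125,0.0005,0],[0,0,-0.023],1]]}}

```text
time_s: 4.25
tool_pos: [0.5123, 0.1232, 0.0202]
tcp_rot: [-0.0, -0.053, 0.999, 0.0]
wrist_force: [-2.4, -0.2, 1.5]
grip_width: 0.0873
grip_force: 1.1
```

```bash
python3 -c "
from h import *
st(); s,c=snap('top','t3.png'); np.savez('t3.npz',**c)
cv2.imwrite('pics/t3c.png',cv2.resize(c['img'][130:265,210:410],None,fx=4,fy=4,interpolation=cv2.INTER_CUBIC)[:,:,::-1])"
```

```text
4.25 [0.5123 0.1232 0.0202] yaw 6.07 z [-0.  0. -1.] F [-2.38 -0.23  1.47] w 0.087
```

View pics/t3c.png

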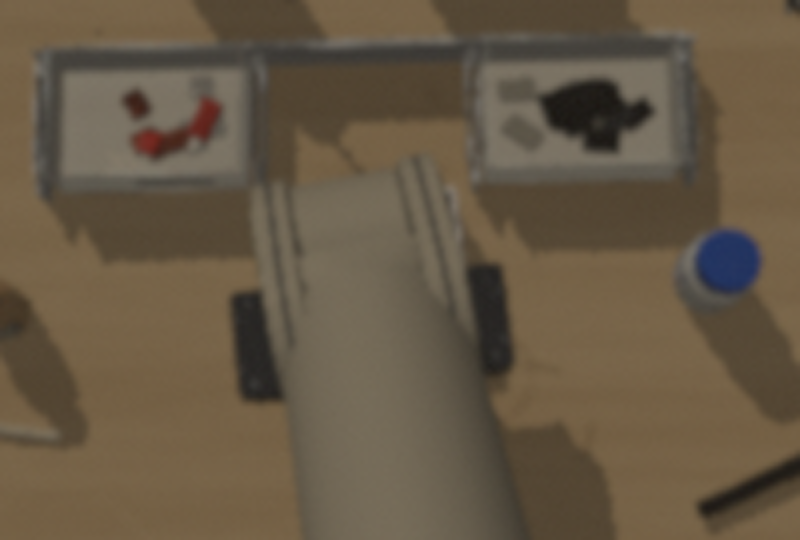

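The arm hides most of the bin. Its back right corner at about (453,187) fits the prediction of yaw near 6°. The left back corner is close to the left tongue nose, so I'll turn it mostly in place before going further.

>>> {"name": "step_arm", "arguments": {"deltas": [[[0.005,0,0],[0,0,-0.0235],1],[[0.005,0,0],[0,0,-0.0235],1],[[0.005,0,0],[0,0,-0.0235],1],[[0.005,0,0],[0,0,-0.0235],1],[[0.005,0,0],[0,0,-0.0235],1]]}}

```text
time_s: 4.8
tool_pos: [0.5222, 0.1232, 0.0201]
tcp_rot: [0.0, -0.007, 1.0, 0.0]
wrist_force: [0.2, -0.1, -0.3]
grip_width: 0.0872
grip_force: 0.3
```

>>> {"name": "step_arm", "arguments": {"deltas": [[[-0.1,0,0],[0,0,0],1],[[-0.1,0,0],[0,0,0],1],[[-0.03,0,0],[0,0,0],1],[[0,0,0],[0,0,0],1]]}}

```text
time_s: 5.2
tool_pos: [0.4291, 0.1234, 0.0203]
tcp_rot: [-0.0, -0.008, 1.0, 0.0]
wrist_force: [0.2, 0.0, 0.0]
grip_width: 0.0869
grip_force: 0.0
```

```bash
python3 -c "
from h import *
st(); s,c=snap('top','t4.png'); np.savez('t4.npz',**c)
cv2.imwrite('pics/t4c.png',cv2.resize(c['img'][130:230,240:350],None,fx=6,fy=6,interpolation=cv2.INTER_CUBIC)[:,:,::-1])"
```

```text
5.2 [0.4291 0.1234 0.0203] yaw 0.89 z [-0.     0.001 -1.   ] F [0.23 0.01 0.03] w 0.087
```

View pics/t4c.png

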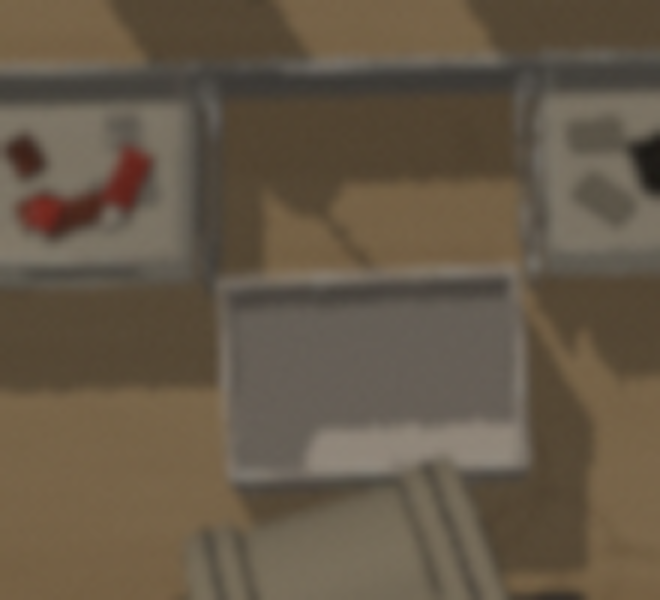

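The bin is nearly square, with back rim corners at (219,283) and (523,267), and front corners at (232,484) and (528,471). The tongue noses are at about (211,280) and (533,268).

```bash
python3 - <<'E'
from h import *
c=dict(np.load('t4.npz'))
f=lambda x,y,z: onz(c,240+(x+.5)/6-.5,130+(y+.5)/6-.5,z)
def yaw(y): return np.degrees(np.arctan2(-y[0],y[1]))
a,b,e,d=f(219,283,.063),f(523,267,.063),f(232,484,.045),f(528,471,.045)
print('back',a,b,yaw(a-b),(a+b)/2);print('front',e,d,yaw(e-d),(e+d)/2)
l,r=f(211,280,.034),f(533,268,.034);print('tongues',l,r,(l+r)/2)
l,r=f(211,110,.034),f(525,98,.034);print('tongue far ends',l,r,(l+r)/2)
l,r=f(220,95,.045),f(520,83,.045);print('rail inner',l,r,yaw(l-r),(l+r)/2)
E
```

```text
back [0.62849301 0.20326545 0.063     ] [0.63536542 0.05195919 0.063     ] 2.6006147935823574 [0.63192922 0.12761232 0.063     ]
front [0.53017532 0.19760562 0.045     ] [0.53534463 0.05043179 0.045     ] 2.011621007281653 [0.53275998 0.1240187  0.045     ]
tongues [0.63729264 0.21024424 0.034     ] [0.64216975 0.04553838 0.034     ] [0.63973119 0.12789131 0.034     ]
tongue far ends [0.72809128 0.21118474 0.034     ] [0.73325361 0.04807518 0.034     ] [0.73067245 0.12962996 0.034     ]
rail inner [0.7324476  0.20549837 0.045     ] [0.73763925 0.05103669 0.045     ] 1.9250583096743887 [0.73504342 0.12826753 0.045     ]
```

>>> {"name": "step_arm", "arguments": {"deltas": [[[0.1,0,0],[0,0,0.007],1],[[0.08,0,0],[0,0,0],1],[[0.03,0,0],[0,0,0],1],[[0.02,0.0005,0],[0,0,0],1],[[0.02,0.0008,0],[0,0,0],1]]}}

```text
time_s: 5.75
tool_pos: [0.5299, 0.1236, 0.0198]
tcp_rot: [-0.001, -0.01, 1.0, -0.0]
wrist_force: [-4.0, -0.4, 1.4]
grip_width: 0.0868
grip_force: 1.4
```

>>> {"name": "step_arm", "arguments": {"deltas": [[[0.02,0.0008,0],[0,0,0],1],[[0.02,0.0008,0],[0,0,0],1],[[0.02,0.0008,0],[0,0,0],1],[[0.02,0.0008,0],[0,0,0],1],[[0.02,0.0008,0],[0,0,0],1]]}}

```text
time_s: 6.25
tool_pos: [0.5706, 0.1254, 0.0202]
tcp_rot: [-0.0, -0.01, 1.0, 0.0]
wrist_force: [-0.8, -0.2, -1.1]
grip_width: 0.0872
grip_force: 0.4
```

>>> {"name": "step_arm", "arguments": {"deltas": [[[0.02,0.0008,0],[0,0,0],1],[[0.02,0.0008,0],[0,0,0],1],[[0.02,0.0008,0],[0,0,0],1],[[0.02,0.0008,0],[0,0,0],1]]}}

```text
time_s: 6.65
tool_pos: [0.6027, 0.1267, 0.0201]
tcp_rot: [-0.0, -0.01, 1.0, 0.0]
wrist_force: [-0.9, -0.2, -0.2]
grip_width: 0.0873
grip_force: 0.4
```

Expected contact with the rail is near x≈0.624, so I'll go on slowly.

>>> {"name": "step_arm", "arguments": {"deltas": [[[0.01,0.0003,0],[0,0,0],1],[[0.01,0.0003,0],[0,0,0],1],[[0.01,0.0003,0],[0,0,0],1],[[0.01,0.0003,0],[0,0,0],1]]}}

```text
time_s: 7.05
tool_pos: [0.6183, 0.1271, 0.0202]
tcp_rot: [-0.0, -0.01, 1.0, 0.0]
wrist_force: [-2.5, 1.1, 0.8]
grip_width: 0.0871
grip_force: 0.8
```

>>> {"name": "step_arm", "arguments": {"deltas": [[[0.005,0,0],[0,0,0],1],[[0.005,0,0],[0,0,0],1],[[0,0,0],[0,0,0],1]]}}

```text
time_s: 7.35
tool_pos: [0.6224, 0.1271, 0.0202]
tcp_rot: [0.0, -0.01, 1.0, 0.0]
wrist_force: [-0.4, 0.5, 0.1]
grip_width: 0.087
grip_force: 0.0
```

>>> {"name": "step_arm", "arguments": {"deltas": [[[0.005,0,0],[0,0,0],1],[[0.005,0,0],[0,0,0],1]]}}

```text
time_s: 7.55
tool_pos: [0.6261, 0.1271, 0.0202]
tcp_rot: [-0.0, -0.01, 1.0, 0.0]
wrist_force: [-2.2, -0.0, 0.7]
grip_width: 0.087
grip_force: 0.9
```

>>> {"name": "step_arm", "arguments": {"deltas": [[[0.005,0,0],[0,0,0],1],[[0,0,0],[0,0,0],1]]}}

```text
time_s: 7.75
tool_pos: [0.6285, 0.1271, 0.0202]
tcp_rot: [0.0, -0.01, 1.0, 0.0]
wrist_force: [0.6, -0.2, 0.7]
grip_width: 0.087
grip_force: 0.0
```

>>> {"name": "step_arm", "arguments": {"deltas": [[[0.005,0,0],[0,0,0],1],[[0.005,0,0],[0,0,0],1]]}}

```text
time_s: 7.95
tool_pos: [0.6321, 0.1271, 0.0202]
tcp_rot: [-0.0, -0.01, 1.0, 0.0]
wrist_force: [-2.0, 0.7, 1.3]
grip_width: 0.087
grip_force: 1.0
```

```bash
python3 -c "
from h import *
st(); s,c=snap('scene','s5.png'); np.savez('s5.npz',**c)
cv2.imwrite('pics/s5c.png',cv2.resize(c['img'][130:260,240:430],None,fx=4,fy=4,interpolation=cv2.INTER_CUBIC)[:,:,::-1])"
```

```text
7.95 [0.6321 0.1271 0.0202] yaw 1.19 z [-0.  0. -1.] F [-1.96  0.69  1.34] w 0.087
```

View pics/s5c.png

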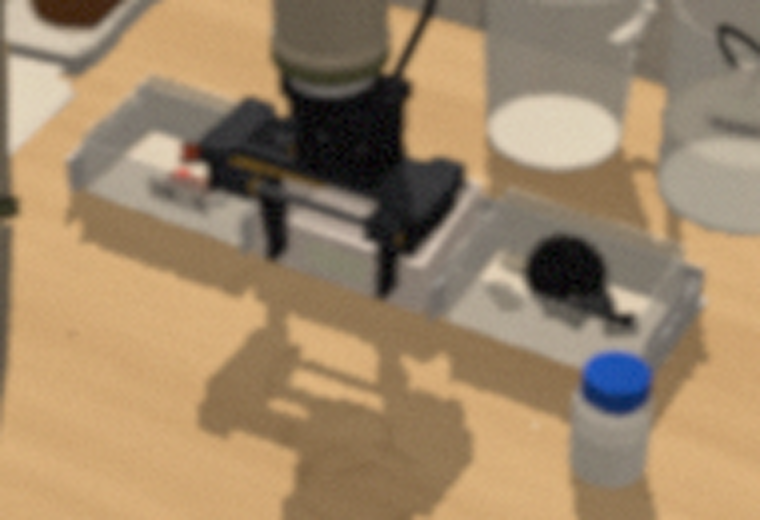

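The bin is in the bay with its front about flush with its neighbours, near (330,265), and both fingers on its front wall. I'll push on gently until the rail stops it.

>>> {"name": "step_arm", "arguments": {"deltas": [[[0.005,0,0],[0,0,0],1],[[0,0,0],[0,0,0],1]]}}

```text
time_s: 8.2
tool_pos: [0.6344, 0.1271, 0.0201]
tcp_rot: [0.0, -0.01, 1.0, 0.0]
wrist_force: [-0.2, 0.6, -0.6]
grip_width: 0.0866
grip_force: 0.1
```

>>> {"name": "step_arm", "arguments": {"deltas": [[[0.004,0,0],[0,0,0],1],[[0,0,0],[0,0,0],1]]}}

```text
time_s: 8.4
tool_pos: [0.6359, 0.1271, 0.0201]
tcp_rot: [0.0, -0.01, 1.0, 0.0]
wrist_force: [-1.0, -0.1, -0.1]
grip_width: 0.0867
grip_force: 0.4
```

>>> {"name": "step_arm", "arguments": {"deltas": [[[0.003,0,0],[0,0,0],1],[[0,0,0],[0,0,0],1]]}}

```text
time_s: 8.6
tool_pos: [0.6359, 0.1271, 0.0202]
tcp_rot: [-0.001, -0.01, 1.0, 0.0]
wrist_force: [-6.8, 0.8, 5.5]
grip_width: 0.0866
grip_force: 3.5
```

>>> {"name": "step_arm", "arguments": {"deltas": [[[0.003,0,0],[0,0,0],1],[[0,0,0],[0,0,0],1]]}}

```text
time_s: 8.8
tool_pos: [0.636, 0.1272, 0.0201]
tcp_rot: [-0.002, -0.01, 1.0, 0.0]
wrist_force: [-12.9, -0.3, 10.8]
grip_width: 0.087
grip_force: 6.7
```

The rail has stopped it: 13 N with no further motion. I'll back straight off and check.

>>> {"name": "step_arm", "arguments": {"deltas": [[[-0.008,0,0],[0,0,0],1],[[-0.06,0,0],[0,0,0],1],[[-0.12,0,0],[0,0,0],1],[[-0.12,0,0],[0,0,0],1],[[-0.12,0,0],[0,0,0],1]]}}

```text
time_s: 9.3
tool_pos: [0.4655, 0.127, 0.0201]
tcp_rot: [0.001, -0.01, 1.0, 0.0]
wrist_force: [-0.4, -0.2, 0.2]
grip_width: 0.0869
grip_force: 0.0
```

```bash
python3 -c "
from h import *
st(); s,c=snap('top','t6.png'); np.savez('t6.npz',**c)
cv2.imwrite('pics/t6c.png',cv2.resize(c['img'][130:230,240:350],None,fx=6,fy=6,interpolation=cv2.INTER_CUBIC)[:,:,::-1])"
```

```text
9.3 [0.4655 0.127  0.0201] yaw 1.19 z [ 0.001  0.    -1.   ] F [-0.44 -0.23  0.18] w 0.087
```

View pics/t6c.png

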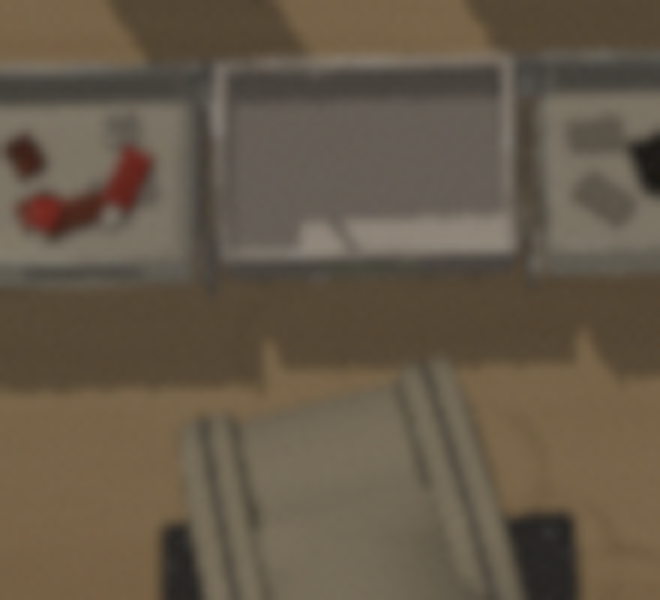

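The bin sits squarely between the tongues: back rim (216,68)–(511,58) on the rail, front (220,262)–(517,252) level with the neighbours. The arm is clear of everything.

```bash
python3 -c "
from workcell import *
print(close_job())"
```

```text
the job is handed in; nothing more can be done
None
```

The bin was tipped upright by pushing, then pushed into the middle bay until the rail stopped it; the last picture shows it square, low front towards the robot, and the job is handed in (no verdict was returned).

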